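Flip open the yellow cover and start the sorting belt

TASK

Start the pear sorting belt: with the fingertips, push up the front lip of the control box with the yellow lid and swing the lid over past upright, so that it stays open by its own weight, then press the green start button inside it fully down and let it come up again. Push gently and do not grip or lift anything; leave the yellow lid open, the blue lid shut, and the pears and other things on the table where they stand.

Things in the scene. Friction and masses are not known exactly. Their poses are not given: they have to be found in the camera images.
- yellow_box: The control box to work on (yellow lid): grey box fixed to the table, 130 mm (x) by 140 mm (y) by 85 mm tall. Origin at the centre of its underside, z up; its front, where the lip sticks out, faces its own -x, the hinge is along its rear (+x) top edge. Open-topped recess 118 by 128 mm, 30 mm deep, walls 6 mm. Position and yaw vary, and it may stand on the left or the right.
- yellow_lid (a joint): Angle of the yellow lid, rad: 0 shut (level), grows as the front edge rises, about 1.57 upright, stop at 2.0 (leaning back, away from the front). Free hinge without spring or catch: below about 1.55 it falls shut, beyond about 1.6 it falls open onto its stop and stays there. The lid is a flat plate 165 by 140 by 6 mm (surface yellow_lid_c0: underside and edges; yellow_lid_c1: top face), about 0.1 to 0.2 kg; about 1 N at the lip lifts it.
- yellow_lid_hinge (a point): Hinge line of the yellow lid, at mid width and at the level of the lid's underside, 86 mm above the table, 65 mm behind the box's centre. The hinge runs along the box's y axis.
- yellow_lid_lip (a point): Middle of the front edge of the yellow lid's lip, on its underside; moves with the lid; 165 mm from the hinge. Shut, the lip juts 35 mm beyond the box's front face, free underneath, its underside 86 mm above the table. Its axes are the lid's: shut they are the box's.
- start_button (a joint): Travel of the green start button under the yellow lid, m: 0 up, 0.006 fully down. Spring return, about 5 N fully down.
- start_button_top (a point): Centre of the top of the green start button (32 mm across), inside the recess of the yellow-lidded box, 15 mm towards the front from the box's centre; pressed straight down.
- blue_box: The other control box, same shape and sizes, with a blue lid. Not to be opened. Origin and axes as for the yellow one.
- blue_lid (a joint): Angle of the blue lid, rad: 0 shut, grows as it opens. It must stay shut.
- pear_a: Bystander, loose: green pear, upright, 68 mm across, 104 mm tall with stalk. Origin at the centre of its underside. Not to be moved.
- pear_b: Bystander, loose: yellow-green pear, upright, 68 mm across, 104 mm tall with stalk. Origin at the centre of its underside. Not to be moved.
- size_ring: Bystander, loose: orange sizing ring lying flat, 84 mm outside, 8 mm thick. Origin at the centre of its underside. Not to be moved.
- mug: Bystander, loose: white mug, 76 mm across, 85 mm tall, handle on its +y side. Origin at the centre of its underside. Not to be moved.
- sticker_roll: Bystander, loose: white paper roll lying flat, 76 mm across, 30 mm tall, 40 mm bore. Origin at the centre of its underside. Not to be moved.
Mind the look-alikes: they are no part of the job. What is shaped like the yellow_box but orange or pink is not meant.

How it is judged:
On the way, in this order (a step that is already met when the one before it is completed fails the run):
1. the fingers push the yellow lid up: half open with the fingers bearing on it (value of joint yellow_lid between 0.5 and 1.45 rad and contact force between the fingers and yellow_lid_c0 above 0.1 N).
2. the yellow lid lies open past upright, free of the fingers and at rest (value of joint yellow_lid above 1.85 rad and contact force between anything else and yellow_lid_c0 below 0.1 N and contact force between anything else and yellow_lid_c1 below 0.1 N), for 0.2 s.
3. a finger presses the green start button fully down, with the lid open (value of joint start_button above 0.0045 m and value of joint yellow_lid above 1.8 rad and contact force between the fingers and start_button_c0 above 0.5 N), for 0.05 s.
At the end, for the whole second after the job is handed in: The yellow lid rests open on its stop (over 1.85 rad), the green start button was pressed (4.5 mm or more of its 6 mm) with the lid open and is up again (within 1.5 mm), the blue lid is shut (under 0.05 rad), all five loose things are within 20 mm of where they stood (value of joint yellow_lid above 1.85 rad and value of joint start_button below 0.0015 m and value of joint blue_lid below 0.05 rad and distance of each of pear_a, pear_b, size_ring, mug, sticker_roll from where it was at the start of the episode below 0.02 m); the robot touches nothing.
It fails at once if the yellow lid is gripped or forced (fingers bear on its top face with over 15 N, as a pinch does, or on its underside and edges with over 30 N) (contact force between the fingers and yellow_lid_c1 above 15 N or contact force between the fingers and yellow_lid_c0 above 30 N).
It fails at once if the blue lid is opened (over 0.1 rad) (value of joint blue_lid above 0.1 rad).
It fails at once if a loose thing is gripped, lifted or pushed away (over 5 N from the fingers, moved over 30 mm or raised over 15 mm) (contact force between the fingers and pear_a above 5 N or distance of any of pear_a, pear_b, size_ring, mug, sticker_roll from where it was at the start of the episode above 0.03 m or height (world z) of any of pear_a, pear_b, size_ring, mug, sticker_roll above 0.015 m or contact force between the fingers and pear_b above 5 N or contact force between the fingers and size_ring above 5 N or contact force between the fingers and mug above 5 N or contact force between the fingers and sticker_roll above 5 N).
It also fails if it takes over 51 s, if anything falls off the work surface, if the arm or the gripper's body presses on something with over 40 N, if the wrist force passes 120 N, or if a joint passes its speed limit or range.

ROBOT

A 6-joint arm with a two-finger parallel gripper is mounted at the origin on the work surface. World frame = base frame: x ahead of the robot, y to its left, z up, the work surface at z = 0. Lengths are in m, angles in rad, forces in N, time in s.
With the tool pointing down it reaches from about 0.3 to 0.875 m from the base axis. Payload 6.4 kg.
Tool frame: the origin (TCP) lies at the very end of the fingers, on their centre line; the grasp point (between the pads) lies 19 mm behind it; z points along the fingers, y is the direction in which the jaws open and shut (so a half turn about z gives the same grasp; the last joint's range is limited). The gripper opens to 85 mm and grips with 20 to 120 N. Pads are 22 mm wide; open, the fingers measure 114 mm over their backs; the gripper's body (76 mm by 85 mm) begins 54 mm behind the grasp point. The pads swing forward as they close: fully open they stand 13 mm farther back than shut.
Start: joints at [1.076, 0.181, 1.607, -0, 1.354, -0.206], TCP at [0.164, 0.551, 0.231] pointing down, gripper open.
Joint ranges: [-2.99, 2.99], [-0.89, 2.07], [0.3, 2.58], [-1.14, 4.28], [0, 2.63], [-3.12, 3.12]. Speed limits (rad/s): [2.57, 2.57, 3.01, 3.14, 3.14, 3.14].

INTERFACE

Orientations are given as a unit quaternion [w, x, y, z].
In Python, from bench import telemetry, imaging, ctrl gives the robot as it stands.
- The arm moves only by the shell command python3 -m pendant 'ROWS' [OPENING]. ROWS is JSON, a list that holds one entry, the list of rows, each a list of 6 numbers: the shift along the tool's x, y, z in units of 200 mm (1.0 is 200 mm), then the turn, a rotation vector about the tool's x, y, z in units of pi rad (1.0 is pi rad). In form: [[[tx, ty, tz, rx, ry, rz], ...]]. A call has 1 to 12 rows; each row shifts and turns the pose as measured when the row begins, along the tool's axes as they then stand; what a row does not reach is not made up. A row lasts 1/8 s, in which the tool goes at most 62.5 mm and 10.7 degrees, less where a joint would pass 70% of its speed; a pose out of reach is approached as far as the arm can. A call with a number of a shift or a turn outside -1 to 1 is refused whole. A call with a gripper value outside its range is refused whole. OPENING is the closure, from 0 (fully open) to 1 (shut), set as the call begins (- or left out, the last holds). The fingers move at their own pace and stop on an object; the grip force is fixed at half the most. Time passes only in rows, so rows that do not move let the fingers close. It gives the time, the measured TCP pose, the force and the opening at its end, in the units of the state.
- telemetry.get_obs(): the state, without advancing time (a new reading comes with each control period).
- imaging.camera(name): name is "scene" or "top"; returns a dict with "pixels" (420x560x3 uint8, blue, green, red), "vfov" (degrees; the focal length in pixels is half the picture's height over the tangent of half this angle, whatever the lens; pixels are square), "cx", "cy" (the principal point, pixels), "distortion" ([k1, k2, p1, p2, k3] as OpenCV has them; the pictures are not rectified), "R" (3x3) and "t" (3): a world point X has camera coordinates R X + t. Camera axes: x right, y down, z forward; pixel columns grow to the right and rows downward; lengths in m; the calibration is good to about 2 mm. A picture is of the moment at which its call begins. There is no depth.
- ctrl.hand_in(): hands the job in, once; it reports no verdict.
The state is a dict: "time_s": time; "q": joint angles; "dq": joint speeds; "joint_efforts": joint torques, N m; "eef_pos": TCP position; "eef_rot": TCP orientation; "wrist_force": force on the tool from outside, world axes, zero at the start; "torque": the same for the moment, N m; "opening": opening from 0.0 (shut) to 1.0 (fully open).
Only numpy, scipy, OpenCV 4.12 (cv2) and the standard library are available. Lean on these libraries where they do the work, as an engineer would, in place of code of your own. Each camera call takes 0.05 s, during which the arm holds its last target.

## Working session

There is one attempt and no reset: what is moved stays moved. The work goes in short steps, Python scripts to look and compute and a shell command to move; the robot and the scene stay as the last step left them, time stands still between calls to the robot, and variables do not carry over. Pictures are saved under pics/ and viewed, and the job is handed in when it is done.

```bash
mkdir -p pics; ls; cat > h.py <<'E'
import numpy as np, cv2, pickle
from bench import telemetry, imaging, ctrl
def snap(n,tag):
    c=imaging.camera(n); p=np.ascontiguousarray(c["pixels"]); c["pixels"]=p
    pickle.dump(c,open(f"pics/{tag}.pkl","wb")); cv2.imwrite(f"pics/{tag}.png",p); return c
def load(tag): return pickle.load(open(f"pics/{tag}.pkl","rb"))
def K(c):
    f=210/np.tan(np.radians(c["vfov"])/2); return np.array([[f,0,c["cx"]],[0,f,c["cy"]],[0,0,1.]])
def ray(c,px,z):
    px=np.asarray(px,float).reshape(-1,1,2)
    u=cv2.undistortPoints(px,K(c),np.array(c["distortion"],float)).reshape(-1,2)
    R=np.array(c["R"]);t=np.array(c["t"])
    d=np.c_[u,np.ones(len(u))]@R; o=-R.T@t
    return o+d*((z-o[2])/d[:,2])[:,None]
def proj(c,X):
    R=np.array(c["R"],float);t=np.array(c["t"],float)
    return cv2.projectPoints(np.asarray(X,float).reshape(-1,1,3),cv2.Rodrigues(R)[0],t,K(c),np.array(c["distortion"],float))[0].reshape(-1,2)
E
python3 - <<'E'
from h import *
for n in("scene","top"):
    c=snap(n,n+"0"); print(n,c["pixels"].shape,c["vfov"],c["cx"],c["cy"],c["distortion"],-np.array(c["R"]).T@np.array(c["t"]))
print(telemetry.get_obs())
E
```

```text
pics
scene (420, 560, 3) 43.726869099841785 288.3411999901788 213.8658652815942 [-0.17755565  0.          0.          0.          0.        ] [ 1.60624788 -0.00981923  1.59499293]
top (420, 560, 3) 47.28121618129786 279.73894938942504 222.5580996757118 [-0.00343901  0.          0.          0.          0.        ] [ 0.35867756 -0.05057676  1.45574259]
{'time_s': 0.1, 'q': array([ 1.07569481e+00,  1.81449967e-01,  1.60791795e+00,  5.46078661e-07,
        1.35379447e+00, -2.06302283e-01]), 'dq': array([-0.00110159, -0.00185279, -0.0018959 , -0.00090127,  0.00042428,
        0.00038938]), 'joint_efforts': array([ 1.01750040e-03, -4.45878303e+01, -3.52233303e+01, -2.52079981e-04,
        4.22946337e-03,  1.58897791e-05]), 'eef_pos': array([0.16350331, 0.55074411, 0.23047887]), 'eef_rot': array([-2.69896092e-04,  1.43898334e-01,  9.89592165e-01, -7.36999577e-04]), 'wrist_force': array([ 0.07154124, -0.14060031,  1.06242721]), 'torque': array([-0.0084904 , -0.02665707,  0.03267478]), 'opening': 0.9974437216933948}
```

View pics/scene0.png

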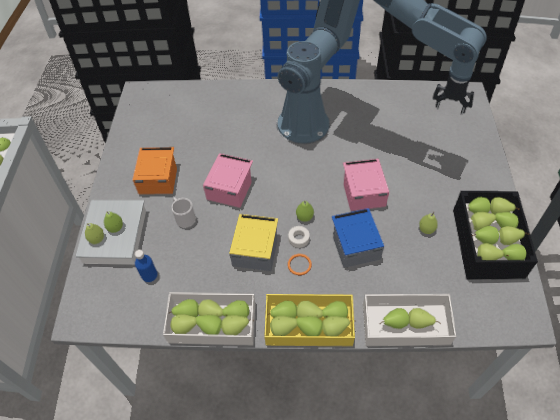

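View pics/top0.png

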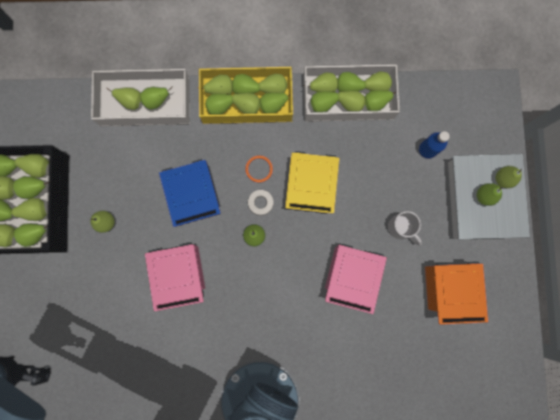

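Candidates (top view): yellow (313,183), blue (190,192), pink (175,276) and (356,278), orange (460,293). Only the one at (313,183) has a yellow lid, so that is the one meant. I'll confirm it in enlarged crops and measure the corners.

```bash
python3 - <<'E'
from h import *
a=load("top0")["pixels"][135:230,270:350]; b=load("scene0")["pixels"][200:280,215:295]
a=cv2.resize(a,(400,475),interpolation=cv2.INTER_CUBIC);b=cv2.resize(b,(400,400),interpolation=cv2.INTER_CUBIC)
b=cv2.copyMakeBorder(b,0,75,0,0,cv2.BORDER_CONSTANT)
cv2.imwrite("pics/crop1.png",np.hstack([a,b]))
for n,z in(("top0",.092),("scene0",.092)):
    c=load(n);h=cv2.cvtColor(c["pixels"],cv2.COLOR_BGR2HSV)
    m=cv2.inRange(h,(20,120,90),(33,255,255))
    if n=="top0": m[:130]=0
    else: m[285:]=0
    k=cv2.findContours(m,cv2.RETR_EXTERNAL,cv2.CHAIN_APPROX_NONE)[0]
    for q in sorted(k,key=cv2.contourArea)[-2:]:
        q=q if 0 else q
        ap=cv2.approxPolyDP(cv2.convexHull(q),4,True).reshape(-1,2)
        print(n,cv2.contourArea(q),ap.tolist()); X=ray(c,ap,z); print(X.round(4).tolist()); 
        print(np.linalg.norm(X-np.roll(X,-1,0),axis=1).round(4))
E
```

```text
top0 2642.0 [[292, 153], [338, 158], [332, 212], [285, 206]]
[[0.7151, -0.1137, 0.092], [0.697, -0.2472, 0.092], [0.539, -0.2235, 0.092], [0.5598, -0.089, 0.092]]
[0.1347 0.1598 0.1361 0.1572]
scene0 0.0 [[246, 215]]
[[0.5444, -0.2017, 0.092]]
[0.]
scene0 1454.0 [[239, 215], [277, 219], [269, 258], [230, 253]]
[[0.5445, -0.2265, 0.092], [0.5609, -0.0917, 0.092], [0.7193, -0.1138, 0.092], [0.7011, -0.2459, 0.092]]
[0.1358 0.16   0.1334 0.1578]
```

View pics/crop1.png

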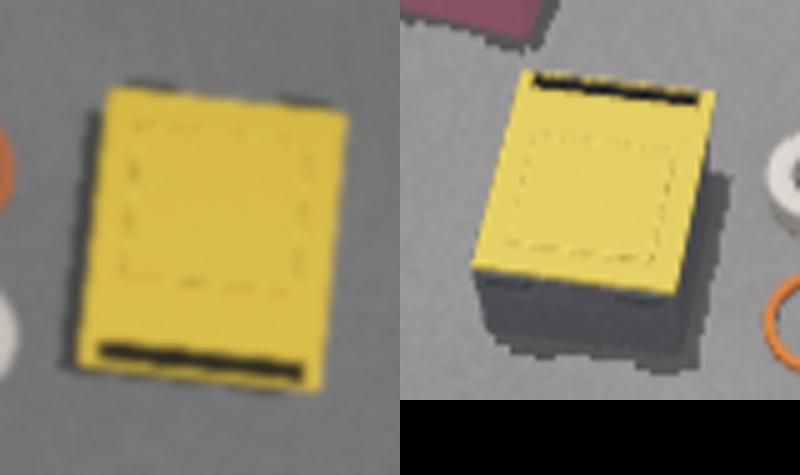

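The crops show the yellow lid with its dark lip strip on the robot side (crop left, row 360) and the hinge knuckles on the far edge (row 90), so the front faces the robot. Both views agree to about 4 mm. I'll combine them and work out the approach.

```bash
cat >> h.py <<'E'
from scipy.spatial.transform import Rotation as Rot
PSI=-0.1424; U=np.array([np.cos(PSI),np.sin(PSI),0]); V=np.array([-np.sin(PSI),np.cos(PSI),0]); Z=np.array([0,0,1.])
HINGE=np.array([.6295,-.169,.086])+.0825*U
def ori(tilt,psi=PSI):
    t=np.radians(tilt);u=np.array([np.cos(psi),np.sin(psi),0])
    z=np.sin(t)*u-np.cos(t)*Z; y=np.array([-u[1],u[0],0]); return Rot.from_matrix(np.c_[np.cross(y,z),y,z])
def cur():
    o=telemetry.get_obs();w=o["eef_rot"]; return o,np.array(o["eef_pos"]),Rot.from_quat([w[1],w[2],w[3],w[0]])
def BP(a,v,z): # box-frame: a along U from hinge, v along V, z abs
    p=HINGE+a*U+v*V; p[2]=z; return p
def plan(way,f=.9):
    """way: list of (pos, tilt, psi or None). prints rows in tool axes"""
    o,p,R=cur()
    for w in way:
        q,t=w[0],w[1]; T=ori(t,w[2] if len(w)>2 else PSI)
        rv=(R.inv()*T).as_rotvec(); d=q-p
        n=int(max(1,np.ceil(np.linalg.norm(d)/(.0625*f)),np.ceil(np.degrees(np.linalg.norm(rv))/(10.7*f))))
        print("wp",q.round(3),t,"n",n)
        for i in range(n):
            s=Rot.from_rotvec(rv/n); print([round(x,3) for x in (*(R.inv().apply(d/n)/.2),*(rv/n/np.pi))]); R=R*s
        p=q
def st():
    o,p,R=cur(); b=p-HINGE
    z=R.apply([0,0,1]); print("t",round(o["time_s"],2),"pos",p.round(4),"box a,v,z",round(b@U,4),round(b@V,4),round(p[2],4),"tilt",round(np.degrees(np.arccos(-z[2])),1),"q",np.round(o["q"],3),"F",np.round(o["wrist_force"],2))
E
python3 - <<'E'
from h import *
print("hinge",HINGE,"lip",BP(-.165,0,.086))
plan([(np.array([.40,.25,.25]),0,-.2877),(BP(-.26,0,.25),0,-.2877)])
plan([(cur()[1],50)])
E
```

```text
hinge [ 0.71116495 -0.18070834  0.086     ] lip [ 0.54783505 -0.15729166  0.086     ]
wp [0.4  0.25 0.25] 0 n 7
[np.float64(-0.223), np.float64(-0.158), np.float64(-0.014), np.float64(-0.0), np.float64(-0.0), np.float64(-0.0)]
[np.float64(-0.223), np.float64(-0.158), np.float64(-0.014), np.float64(-0.0), np.float64(-0.0), np.float64(-0.0)]
[np.float64(-0.223), np.float64(-0.158), np.float64(-0.014), np.float64(-0.0), np.float64(-0.0), np.float64(-0.0)]
[np.float64(-0.223), np.float64(-0.158), np.float64(-0.014), np.float64(-0.0), np.float64(-0.0), np.float64(-0.0)]
[np.float64(-0.223), np.float64(-0.158), np.float64(-0.014), np.float64(-0.0), np.float64(-0.0), np.float64(-0.0)]
[np.float64(-0.223), np.float64(-0.158), np.float64(-0.014), np.float64(-0.0), np.float64(-0.0), np.float64(-0.0)]
[np.float64(-0.223), np.float64(-0.158), np.float64(-0.014), np.float64(-0.0), np.float64(-0.0), np.float64(-0.0)]
wp [ 0.454 -0.144  0.25 ] 0 n 8
[np.float64(-0.102), np.float64(-0.226), np.float64(-0.0), np.float64(0.0), np.float64(-0.0), np.float64(0.0)]
[np.float64(-0.102), np.float64(-0.226),
[... 738 characters left out ...]
p [0.164 0.551 0.23 ] 50 n 6
[np.float64(0.0), np.float64(0.0), np.float64(0.0), np.float64(-0.003), np.float64(-0.046), np.float64(-0.007)]
[np.float64(0.0), np.float64(0.0), np.float64(0.0), np.float64(-0.003), np.float64(-0.046), np.float64(-0.007)]
[np.float64(0.0), np.float64(0.0), np.float64(0.0), np.float64(-0.003), np.float64(-0.046), np.float64(-0.007)]
[np.float64(0.0), np.float64(0.0), np.float64(0.0), np.float64(-0.003), np.float64(-0.046), np.float64(-0.007)]
[np.float64(0.0), np.float64(0.0), np.float64(0.0), np.float64(-0.003), np.float64(-0.046), np.float64(-0.007)]
[np.float64(0.0), np.float64(0.0), np.float64(0.0), np.float64(-0.003), np.float64(-0.046), np.float64(-0.007)]
```

```bash
python3 -m pendant '[[[-0.22,-0.16,-0.02,0,0,0],[-0.22,-0.16,-0.02,0,0,0],[-0.22,-0.16,-0.02,0,0,0],[-0.22,-0.16,-0.02,0,0,0],[-0.22,-0.16,0,0,0,0],[-0.22,-0.16,0,0,0,0],[-0.22,-0.16,0,0,0,0],[-0.1,-0.22,0,0,0,0],[-0.1,-0.22,0,0,0,0],[-0.1,-0.22,0,0,0,0],[-0.1,-0.22,0,0,0,0],[-0.1,-0.22,0,0,0,0]]]' 1; python3 - <<'E'
from h import *
st(); plan([(BP(-.26,0,.25),0,-.2877),(BP(-.26,0,.22),50)])
E
```

```text
time_s: 1.6
eef_pos: [0.4343, -0.0057, 0.2443]
eef_rot: [-0.002, 0.14, 0.99, -0.002]
wrist_force: [1.1, -0.3, -0.7]
opening: -0.002
t 1.6 pos [ 0.4343 -0.0057  0.2443] box a,v,z -0.2989 0.1339 0.2443 tilt 0.3 q [-0.285 -0.159  1.923 -0.004  1.38  -1.573] F [ 1.11 -0.27 -0.7 ]
wp [ 0.454 -0.144  0.25 ] 0 n 3
[np.float64(-0.095), np.float64(-0.212), np.float64(-0.009), np.float64(-0.0), np.float64(-0.0), np.float64(0.001)]
[np.float64(-0.096), np.float64(-0.212), np.float64(-0.009), np.float64(-0.0), np.float64(-0.0), np.float64(0.001)]
[np.float64(-0.096), np.float64(-0.212), np.float64(-0.009), np.float64(-0.0), np.float64(-0.0), np.float64(0.001)]
wp [ 0.454 -0.144  0.22 ] 50 n 6
[np.float64(0.0), np.float64(-0.0), np.float64(0.025), np.float64(-0.003), np.float64(-0.046), np.float64(-0.007)]
[np.float64(0.004), np.float64(-0.0), np.float64(0.025), np.float64(-0.003), np.float64(-0.046), np.float64(-0.007)]
[np.float64(0.007), np.float64(-0.0), np.float64(0.024), np.float64(-0.003), np.float64(-0.046), np.float64(-0.007)]
[np.float64(0.011), np.float64(-0.0), np.float64(0.023), np.float64(-0.003), np.float64(-0.046), np.float64(-0.007)]
[np.float64(0.014), np.float64(-0.0), np.float64(0.021), np.float64(-0.003), np.float64(-0.046), np.float64(-0.007)]
[np.float64(0.017), np.float64(-0.0), np.float64(0.019), np.float64(-0.003), np.float64(-0.046), np.float64(-0.007)]
```

```bash
python3 -m pendant '[[[-0.1,-0.21,-0.01,0,0,0],[-0.1,-0.21,-0.01,0,0,0],[-0.1,-0.21,-0.01,0,0,0],[0,0,0.02,-0.003,-0.046,-0.007],[0,0,0.02,-0.003,-0.046,-0.007],[0.01,0,0.02,-0.003,-0.046,-0.007],[0.01,0,0.02,-0.003,-0.046,-0.007],[0.01,0,0.02,-0.003,-0.046,-0.007],[0.02,0,0.02,-0.003,-0.046,-0.007]]]' ; python3 - <<'E'
from h import *
st(); plan([(BP(-.22,0,.12),50),(BP(-.22,0,.05),55)])
E
```

```text
time_s: 2.72
eef_pos: [0.4571, -0.1511, 0.2201]
eef_rot: [0.415, 0.065, 0.907, -0.033]
wrist_force: [0.6, 0.1, -0.6]
opening: -0.002
t 2.73 pos [ 0.4571 -0.1511  0.2201] box a,v,z -0.2557 -0.0067 0.2201 tilt 49.3 q [-0.982 -0.58   2.49   0.898  0.797 -2.92 ] F [ 0.59  0.14 -0.65]
wp [ 0.493 -0.149  0.12 ] 50 n 2
[np.float64(0.131), np.float64(0.019), np.float64(0.231), np.float64(-0.001), np.float64(-0.002), np.float64(0.001)]
[np.float64(0.133), np.float64(0.018), np.float64(0.23), np.float64(-0.001), np.float64(-0.002), np.float64(0.001)]
wp [ 0.493 -0.149  0.05 ] 55 n 2
[np.float64(0.134), np.float64(0.0), np.float64(0.112), np.float64(-0.0), np.float64(-0.014), np.float64(0.0)]
[np.float64(0.139), np.float64(-0.0), np.float64(0.107), np.float64(-0.0), np.float64(-0.014), np.float64(0.0)]
```

```bash
python3 - <<'E'
from h import *
from scipy.optimize import least_squares
o,p,R=cur()
S=[([1.07569481,.181449967,1.60791795,0,1.35379447,-.206302283],[.16350331,.55074411,.23047887],[-2.7e-4,.1439,.98959,-7.4e-4]),
([-.285,-.159,1.923,-.004,1.38,-1.573],[.4343,-.0057,.2443],[-.002,.14,.99,-.002]),(o["q"],p,o["eef_rot"])]
def fk(q,k):
    d,h,a1,L2,L3,e,Lt=k
    E=lambda s,a:Rot.from_euler(s,a)
    R1=E('z',q[0]);R2=R1*E('y',q[1]);R3=R2*E('y',q[2]);R5=R3*E('z',q[3])*E('y',q[4]);R6=R5*E('z',q[5])
    return R1.apply([a1,d,h])+R2.apply([0,0,L2])+R3.apply([e,0,L3])+R6.apply([0,0,Lt]),R6
def res(k): return np.r_[np.concatenate([fk(q,k)[0]-pp for q,pp,_ in S]),1e-3*(np.array(k)-[.12,.3,0,.4,.4,0,.25])]
s=least_squares(res,[.12,.3,0,.4,.4,0,.25]);print(s.x.round(4),np.abs(s.fun[:9]).max())
for q,_,w in S:
    print((fk(q,s.x)[1].inv()*Rot.from_quat([w[1],w[2],w[3],w[0]])).as_rotvec().round(3))
np.save("k.npy",s.x)
E
```

```text
[0.1178 0.3131 0.0011 0.4382 0.5134 0.0856 0.3188] 8.38546345019453e-05
[0.    0.    1.571]
[-0.00e+00  1.00e-03  1.57e+00]
[-0.    -0.     1.571]
```

```bash
cat >> h.py <<'E'
from scipy.optimize import least_squares
LO=np.array([-2.99,-.89,.3,-1.14,0,-3.12]);HI=np.array([2.99,2.07,2.58,4.28,2.63,3.12])
def fk(q,k=np.load("k.npy"),full=False):
    d,h,a1,L2,L3,e,Lt=k
    E=lambda s,a:Rot.from_euler(s,a)
    R1=E('z',q[0]);R2=R1*E('y',q[1]);R3=R2*E('y',q[2]);R5=R3*E('z',q[3])*E('y',q[4]);R6=R5*E('z',q[5]+np.pi/2)
    w=R1.apply([a1,d,h])+R2.apply([0,0,L2])+R3.apply([e,0,L3]); t=w+R6.apply([0,0,Lt])
    return (t,R6,w) if full else (t,R6)
def ik(p,R,q0):
    f=lambda q:np.r_[(fk(q)[0]-p)*10,(fk(q)[1].inv()*R).as_rotvec()]
    s=least_squares(f,np.clip(q0,LO+1e-3,HI-1e-3),bounds=(LO,HI)); return s.x,np.abs(s.fun).max(),fk(s.x,full=True)[2]
E
python3 - <<'E'
from h import *
o,p,R=cur();q=o["q"]
for psi in (-.1424,-.3,-.5):
  for roll in (90,):
    for tilt in (35,45,55):
      qq=q.copy(); qq[5]+=1.57
      for a,z in((-.21,.06),(-.155,.06),(-.14,.14),(-.08,.2),(0.02,.2)):
        qq,e,w=ik(BP(a,0,z),ori(tilt,psi)*Rot.from_euler('z',roll,degrees=True),qq)
        print(psi,tilt,a,z,qq.round(2),"err",round(e,4),"wrist",w.round(2))
E
```

```text
-0.1424 35 -0.21 0.06 [-0.72  0.07  2.31  0.95  0.39 -1.4 ] err 0.0 wrist [ 0.32 -0.12  0.32]
-0.1424 35 -0.155 0.06 [-0.64  0.18  2.18  0.88  0.36 -1.27] err 0.0 wrist [ 0.38 -0.13  0.32]
-0.1424 35 -0.14 0.14 [-0.62  0.02  2.12  0.57  0.51 -0.91] err 0.0 wrist [ 0.39 -0.13  0.4 ]
-0.1424 35 -0.08 0.2 [-0.56  0.06  1.94  0.41  0.62 -0.69] err 0.0 wrist [ 0.45 -0.14  0.46]
-0.1424 35 0.02 0.2 [-0.49  0.27  1.69  0.34  0.63 -0.56] err 0.0 wrist [ 0.55 -0.16  0.46]
-0.1424 45 -0.21 0.06 [-0.8   0.1   2.41  1.64  0.45 -2.15] err 0.0 wrist [ 0.28 -0.12  0.29]
-0.1424 45 -0.155 0.06 [-0.7   0.2   2.28  1.67  0.38 -2.09] err 0.0 wrist [ 0.33 -0.13  0.29]
-0.1424 45 -0.14 0.14 [-0.68  0.01  2.23  1.11  0.41 -1.47] err 0.0 wrist [ 0.35 -0.13  0.37]
-0.1424 45 -0.08 0.2 [-0.6   0.02  2.06  0.8   0.45 -1.08] err 0.0 wrist [ 0.41 -0.14  0.43]
-0.1424 45 0.02 0.2 [-0.51  0.23  1.82  0.68  0.42 -0.9 ] err 0.0 wrist [ 0.51 -0.15  0.43]
-0.1424 55 -0.21 0.06 [-0.89  0.21  2.47  2.05  0.68 -2.64] err 0.0 wrist [ 0.24 -0.11  0.24]
-0.1424 55 -0.155 0.06 [-0.76  0.29  2.34  2.14  0.6  -2.62] err 0.0 w
[... 2345 characters left out ...]
  0.   -3.12] err 0.0667 wrist [ 0.36 -0.05  0.35]
-0.5 45 -0.08 0.2 [-0.44  0.03  2.16  3.16  0.   -3.12] err 0.1639 wrist [ 0.4  -0.06  0.38]
-0.5 45 0.02 0.2 [-0.4   0.24  1.93  3.18  0.   -3.12] err 0.1821 wrist [ 0.49 -0.08  0.38]
-0.5 55 -0.21 0.06 [-0.54  0.22  2.46  3.08  0.5  -3.11] err 0.0 wrist [ 0.27 -0.03  0.24]
-0.5 55 -0.155 0.06 [-0.48  0.3   2.33  3.13  0.45 -3.12] err 0.0165 wrist [ 0.33 -0.04  0.24]
-0.5 55 -0.14 0.14 [-0.47  0.05  2.32  3.14  0.19 -3.12] err 0.0219 wrist [ 0.34 -0.04  0.32]
-0.5 55 -0.08 0.2 [-0.44  0.03  2.16  3.15  0.01 -3.12] err 0.0459 wrist [ 0.4  -0.06  0.38]
-0.5 55 0.02 0.2 [-0.4   0.24  1.93  3.17  0.   -3.12] err 0.0791 wrist [ 0.49 -0.08  0.38]
```

```bash
python3 -m pendant '[[[0,0,0,0,0,0.056],[0,0,0,0,0,0.056],[0,0,0,0,0,0.056],[0,0,0,0,0,0.056],[0,0,0,0,0,0.056],[0,0,0,0,0,0.056],[0,0,0,0,0,0.056],[0,0,0,0,0,0.056],[0,0,0,0,0,0.052]]]' ; sed -i "s/return Rot.from_matrix(np.c_\[np.cross(y,z),y,z\])/return Rot.from_matrix(np.c_[np.cross(y,z),y,z])*Rot.from_euler('z',90,degrees=True)/; s/print(\[round(x,3)/print([float(round(x,3))/" h.py; python3 - <<'E'
from h import *
st(); plan([(BP(-.225,0,.10),45),(BP(-.225,0,.035),45),(BP(-.15,0,.035),45)])
E
```

```text
time_s: 3.85
eef_pos: [0.4532, -0.1487, 0.2138]
eef_rot: [0.309, 0.702, 0.579, 0.277]
wrist_force: [0.4, 0.7, 0.3]
opening: -0.001
t 3.85 pos [ 0.4532 -0.1487  0.2138] box a,v,z -0.2599 -0.0049 0.2138 tilt 49.0 q [-0.988 -0.585  2.504  0.9    0.797 -1.309] F [0.39 0.7  0.3 ]
wp [ 0.488 -0.149  0.1  ] 45 n 3
[0.004, -0.105, 0.168, 0.007, 0.001, -0.005]
[0.006, -0.101, 0.171, 0.007, 0.001, -0.005]
[0.007, -0.097, 0.173, 0.007, 0.001, -0.005]
wp [ 0.488 -0.149  0.035] 45 n 2
[0.0, -0.115, 0.115, -0.0, 0.0, -0.0]
[0.0, -0.115, 0.115, -0.0, 0.0, -0.0]
wp [ 0.563 -0.159  0.035] 45 n 2
[0.0, 0.133, 0.133, -0.0, 0.0, -0.0]
[0.0, 0.133, 0.133, -0.0, 0.0, -0.0]
```

```bash
python3 -m pendant '[[[0,-0.1,0.17,0.007,0,-0.005],[0.01,-0.1,0.17,0.007,0,-0.005],[0.01,-0.1,0.17,0.007,0,-0.005],[0,-0.1,0.1,0,0,0],[0,-0.1,0.1,0,0,0],[0,0,0,0,0,0]]]' ; python3 - <<'E'
from h import *
st(); snap("scene","scene1"); snap("top","top1")
a=load("top1")["pixels"][150:330,220:400];b=load("scene1")["pixels"][120:280,200:360]
cv2.imwrite("pics/c2.png",np.hstack([cv2.resize(a,(390,390)),cv2.resize(b,(390,390))]))
plan([(BP(-.225,0,.035),45),(BP(-.15,0,.035),45)])
E
```

```text
time_s: 4.6
eef_pos: [0.4907, -0.1516, 0.042]
eef_rot: [0.294, 0.698, 0.604, 0.247]
wrist_force: [0.3, 0.6, -0.3]
opening: -0.002
t 4.6 pos [ 0.4907 -0.1516  0.042 ] box a,v,z -0.2224 -0.0025 0.042 tilt 45.2 q [-0.825  0.145  2.432  1.783  0.465 -2.327] F [ 0.29  0.58 -0.29]
wp [ 0.488 -0.149  0.035] 45 n 1
[0.018, -0.05, 0.019, 0.003, 0.004, 0.002]
wp [ 0.563 -0.159  0.035] 45 n 2
[0.0, 0.133, 0.133, 0.0, 0.0, 0.0]
[0.0, 0.133, 0.133, 0.0, 0.0, 0.0]
```

View pics/c2.png

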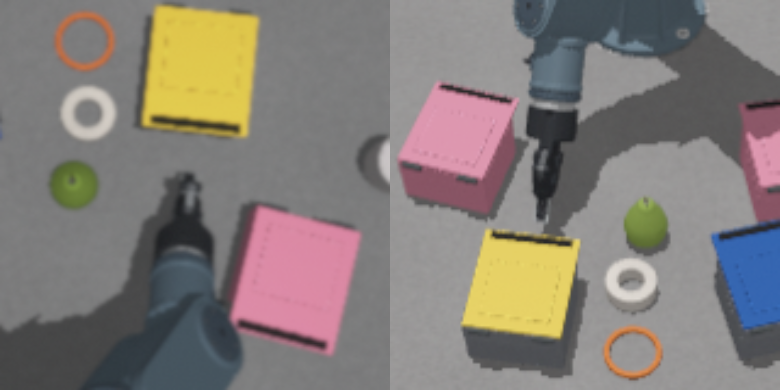

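The crops show the closed fingertips (left crop ~(190,180)) about 55 mm in front of the lip's middle (195,130), clear of the pear and the pink box. Next I slide them under the lip.

```bash
python3 -m pendant '[[[0.02,-0.05,0.02,0.003,0.004,0.002],[0,0.08,0.08,0,0,0],[0,0.08,0.08,0,0,0],[0,0.08,0.08,0,0,0],[0,0,0,0,0,0]]]' ; python3 - <<'E'
from h import *
st()
for a,z in((-.15,.035),): plan([(BP(a,0,z),45)])
way=[]
for th in (10,20,30,40,45):
    t=np.radians(th); way.append((BP(-.165*np.cos(t)+.015,0,.086+.165*np.sin(t)-.0355),45))
plan(way,.4)
E
```

```text
time_s: 5.32
eef_pos: [0.5591, -0.1596, 0.0409]
eef_rot: [0.293, 0.697, 0.605, 0.251]
wrist_force: [-0.0, 0.1, -0.2]
opening: -0.001
t 5.33 pos [ 0.5591 -0.1596  0.0409] box a,v,z -0.1535 -0.0007 0.0409 tilt 45.4 q [-0.697  0.265  2.271  1.831  0.395 -2.264] F [-0.02  0.05 -0.24]
wp [ 0.563 -0.159  0.035] 45 n 1
[0.004, -0.009, 0.033, 0.002, 0.001, 0.001]
wp [ 0.565 -0.16   0.079] 45 n 2
[0.001, 0.079, -0.057, 0.001, 0.001, 0.0]
[0.002, 0.079, -0.057, 0.001, 0.001, 0.0]
wp [ 0.573 -0.161  0.107] 45 n 2
[0.0, 0.062, -0.036, -0.0, -0.0, 0.0]
[0.0, 0.062, -0.036, -0.0, -0.0, 0.0]
wp [ 0.585 -0.163  0.133] 45 n 2
[-0.0, 0.068, -0.025, -0.0, -0.0, 0.0]
[-0.0, 0.068, -0.025, -0.0, -0.0, 0.0]
wp [ 0.601 -0.165  0.157] 45 n 2
[-0.0, 0.071, -0.012, -0.0, -0.0, 0.0]
[-0.0, 0.071, -0.012, -0.0, -0.0, 0.0]
wp [ 0.611 -0.166  0.167] 45 n 1
[0.0, 0.072, -0.003, -0.0, -0.0, 0.0]
```

```bash
python3 -m pendant '[[[0,0.07,-0.045,0,0,0],[0,0.07,-0.05,0,0,0],[0,0.07,-0.04,0,0,0],[0,0.07,-0.04,0,0,0],[0,0.07,-0.03,0,0,0],[0,0.07,-0.03,0,0,0],[0,0,0,0,0,0]]]' ; python3 - <<'E'
from h import *
st(); snap("scene","scene2"); snap("top","top2")
a=load("top2")["pixels"][150:330,220:400];b=load("scene2")["pixels"][120:280,200:360]
cv2.imwrite("pics/c3.png",np.hstack([cv2.resize(a,(390,390)),cv2.resize(b,(390,390))]))
E
```

```text
time_s: 6.2
eef_pos: [0.5792, -0.162, 0.1377]
eef_rot: [0.293, 0.697, 0.605, 0.25]
wrist_force: [-0.4, -0.4, -1.7]
opening: 0.004
t 6.2 pos [ 0.5792 -0.162   0.1377] box a,v,z -0.1333 -0.0003 0.1377 tilt 45.3 q [-0.663  0.027  2.223  1.144  0.393 -1.499] F [-0.44 -0.44 -1.66]
```

View pics/c3.png

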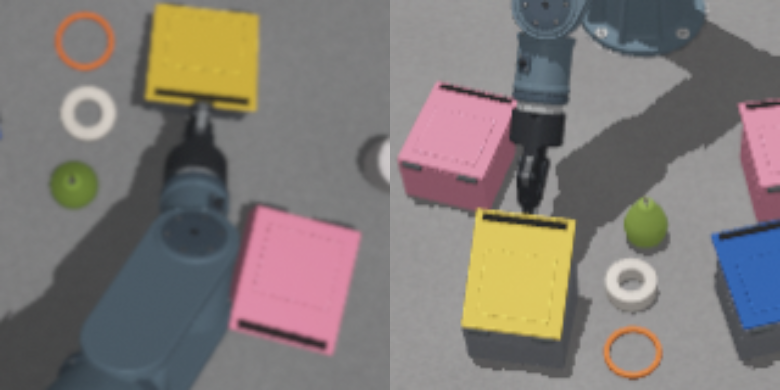

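The lid is rising on the fingertips (left crop: lip at (200,100)), with under 2 N at the wrist. I continue along the arc.

```bash
python3 - <<'E'
from h import *
way=[(BP(-.102,0,.167),45)]
for th in (55,65,75,85,95,104):
    t=np.radians(th); way.append((BP(-.13*np.cos(t)-.0103,0,.086+.13*np.sin(t)-.0103),45))
plan(way,.45)
E
```

```text
wp [ 0.61  -0.166  0.167] 45 n 2
[-0.001, 0.112, 0.002, 0.0, 0.001, 0.0]
[-0.0, 0.112, 0.002, 0.0, 0.001, 0.0]
wp [ 0.627 -0.169  0.182] 45 n 1
[-0.0, 0.114, 0.007, 0.0, 0.0, 0.0]
wp [ 0.647 -0.171  0.194] 45 n 1
[0.0, 0.109, 0.029, 0.0, 0.0, 0.0]
wp [ 0.668 -0.174  0.201] 45 n 1
[0.0, 0.103, 0.048, 0.0, 0.0, 0.0]
wp [ 0.69  -0.178  0.205] 45 n 1
[-0.0, 0.093, 0.065, 0.0, 0.0, 0.0]
wp [ 0.712 -0.181  0.205] 45 n 1
[-0.0, 0.08, 0.08, 0.0, 0.0, 0.0]
wp [ 0.732 -0.184  0.202] 45 n 1
[0.0, 0.059, 0.083, 0.0, 0.0, 0.0]
```

```bash
python3 -m pendant '[[[0,0.11,0,0,0,0],[0,0.11,0,0,0,0],[0,0.11,0.01,0,0,0],[0,0.11,0.03,0,0,0],[0,0.1,0.05,0,0,0],[0,0,0,0,0,0]]]' ; python3 - <<'E'
from h import *
st(); snap("scene","scene3"); snap("top","top3")
a=load("top3")["pixels"][120:300,220:400];b=load("scene3")["pixels"][120:280,200:360]
cv2.imwrite("pics/c4.png",np.hstack([cv2.resize(a,(390,390)),cv2.resize(b,(390,390))]))
E
```

```text
time_s: 7.05
eef_pos: [0.6629, -0.1721, 0.1927]
eef_rot: [0.286, 0.7, 0.605, 0.248]
wrist_force: [-0.1, 0.0, -0.4]
opening: 0.001
t 7.05 pos [ 0.6629 -0.1721  0.1927] box a,v,z -0.049 0.0017 0.1927 tilt 44.5 q [-0.564  0.1    1.99   0.758  0.429 -1.018] F [-0.06  0.04 -0.44]
```

View pics/c4.png

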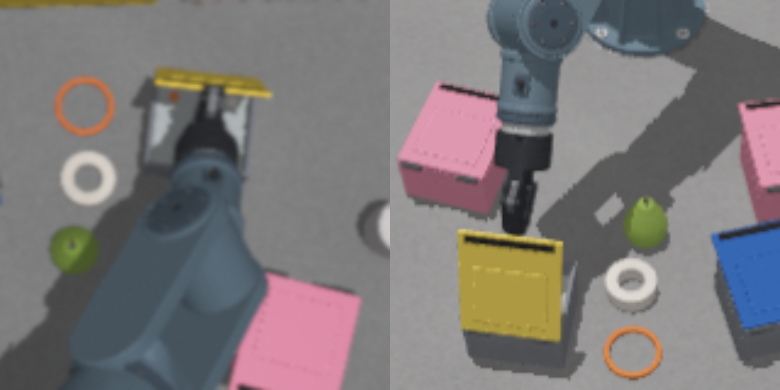

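The lid stands near 75–80° on the fingertip (left crop: edge at (210,82)). Next, push it past upright and back off.

```bash
python3 -m pendant '[[[0,0.09,0.06,0,0,0],[0,0.08,0.07,0,0,0],[0,0.07,0.08,0,0,0],[0,0.07,0.08,0,0,0],[0,0,0,0,0,0],[0,0,-0.1,0,0,0],[0,0,-0.2,0,0,0],[0,0,-0.2,0,0,0],[0,0,0,0,0,0],[0,0,0,0,0,0]]]' ; python3 - <<'E'
from h import *
st(); snap("scene","scene4"); snap("top","top4")
a=load("top4")["pixels"][120:300,220:400];b=load("scene4")["pixels"][120:280,200:360]
cv2.imwrite("pics/c5.png",np.hstack([cv2.resize(a,(390,390)),cv2.resize(b,(390,390))]))
E
```

```text
time_s: 8.4
eef_pos: [0.6633, -0.1697, 0.2531]
eef_rot: [0.275, 0.704, 0.607, 0.245]
wrist_force: [-0.1, -0.1, -0.6]
opening: 0.004
t 8.4 pos [ 0.6633 -0.1697  0.2531] box a,v,z -0.049 0.0041 0.2531 tilt 43.3 q [-0.559  0.011  1.931  0.559  0.563 -0.79 ] F [-0.1  -0.11 -0.64]
```

View pics/c5.png

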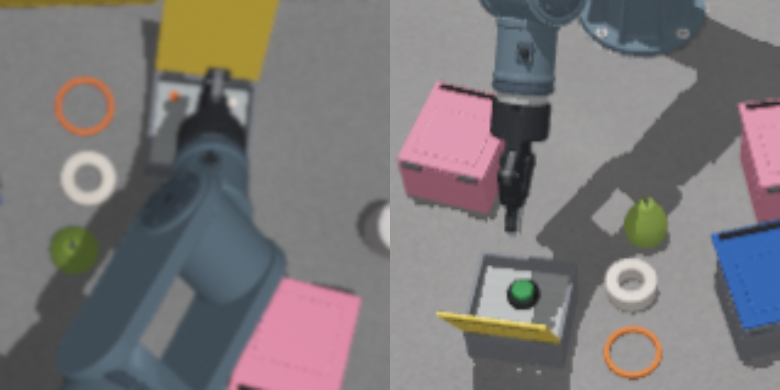

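The lid lies open past upright (right crop: lid edge ~(500,327)), and the green button shows at (522,293). I'll measure the button and plan the vertical press.

```bash
python3 - <<'E'
from h import *
c=load("scene4");h=cv2.cvtColor(c["pixels"],cv2.COLOR_BGR2HSV)
m=cv2.inRange(h,(60,100,50),(90,255,255));m[:220]=0;m[260:]=0;m[:,:230]=0;m[:,270:]=0
y,x=np.nonzero(m);print(len(x),x.mean(),y.mean(),x.min(),x.max(),y.min(),y.max())
for z in(.065,.075):
    X=ray(c,[[x.mean(),y.mean()]],z)[0];b=X-HINGE;print(z,X.round(4),"box",round(b@U,4),round(b@V,4))
q=cur()[0]["q"]
print(ik(BP(-.08,0,.15),ori(0),q)); print(ik(BP(-.08,0,.07),ori(0),q))
plan([(BP(-.08,0,.18),0)])
E
```

```text
66 254.07575757575756 238.83333333333334 250 258 235 243
0.065 [ 0.6266 -0.1705  0.065 ] box -0.0851 -0.0019
0.075 [ 0.633  -0.1695  0.075 ] box -0.079 0.0
(array([-4.42937049e-01,  4.28594696e-01,  1.46239903e+00, -3.35165850e-18,
        1.25059893e+00, -3.00537049e-01]), np.float64(1.1102230246251565e-15), array([ 0.6319747 , -0.1693548 ,  0.46879251]))
(array([-4.42937049e-01,  5.24960914e-01,  1.50311335e+00,  2.08719832e-10,
        1.11351839e+00, -3.00537049e-01]), np.float64(2.2310122743423236e-09), array([ 0.63197469, -0.1693548 ,  0.38879251]))
wp [ 0.632 -0.169  0.18 ] 0 n 5
[-0.005, -0.073, 0.031, 0.048, -0.001, -0.0]
[-0.005, -0.067, 0.042, 0.048, -0.001, -0.0]
[-0.005, -0.06, 0.052, 0.048, -0.001, -0.0]
[-0.004, -0.052, 0.06, 0.048, -0.001, -0.0]
[-0.004, -0.042, 0.067, 0.048, -0.001, -0.0]
```

```bash
python3 -m pendant '[[[-0.01,-0.07,0.03,0.048,-0.001,0],[0,-0.07,0.04,0.048,-0.001,0],[0,-0.06,0.05,0.048,-0.001,0],[0,-0.05,0.06,0.048,-0.001,0],[0,-0.04,0.06,0.048,-0.001,0],[0,0,0,0,0,0]]]' ; python3 - <<'E'
from h import *
st();plan([(BP(-.08,0,.1),0)])
E
```

```text
time_s: 9.25
eef_pos: [0.6287, -0.1648, 0.1708]
eef_rot: [-0.013, 0.758, 0.652, -0.011]
wrist_force: [0.3, -0.1, -0.1]
opening: -0.003
t 9.25 pos [ 0.6287 -0.1648  0.1708] box a,v,z -0.0838 0.004 0.1708 tilt 2.0 q [-0.434  0.422  1.428 -0.01   1.326 -0.281] F [ 0.33 -0.07 -0.09]
wp [ 0.632 -0.169  0.1  ] 0 n 2
[-0.01, 0.016, 0.177, -0.006, -0.0, -0.001]
[-0.01, 0.013, 0.177, -0.006, -0.0, -0.001]
```

```bash
python3 -m pendant '[[[-0.01,0.015,0.17,-0.006,0,0],[-0.01,0.015,0.17,-0.006,0,0],[0,0,0,0,0,0]]]' ; python3 - <<'E'
from h import *
st();plan([(BP(-.08,0,.08),0)]); snap("scene","scene5")
b=load("scene5")["pixels"][180:280,200:300]
cv2.imwrite("pics/c6.png",cv2.resize(b,(500,500),interpolation=cv2.INTER_CUBIC))
E
```

```text
time_s: 9.62
eef_pos: [0.6331, -0.1687, 0.1003]
eef_rot: [0.003, 0.758, 0.652, 0.004]
wrist_force: [-0.6, -0.2, -0.4]
opening: 0.004
t 9.62 pos [ 0.6331 -0.1687  0.1003] box a,v,z -0.079 0.0008 0.1003 tilt 0.6 q [-0.444  0.481  1.497  0.005  1.153 -0.296] F [-0.59 -0.19 -0.44]
wp [ 0.632 -0.169  0.08 ] 0 n 1
[-0.004, -0.006, 0.101, 0.003, -0.001, -0.002]
```

View pics/c6.png

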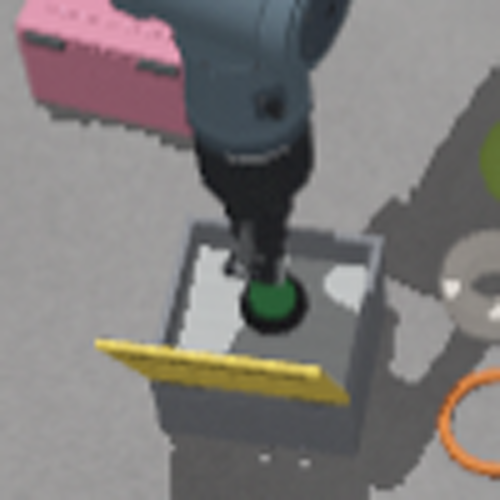

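The tip is directly above the green button (crop (272,295)). I descend in small steps, watching the force.

```bash
python3 -m pendant '[[[0,0,0.05,0,0,0],[0,0,0.05,0,0,0],[0,0,0,0,0,0]]]'; python3 -m pendant '[[[0,0,0.015,0,0,0],[0,0,0.01,0,0,0]]]';  python3 -m pendant '[[[0,0,0.015,0,0,0],[0,0,0,0,0,0]]]'
```

```text
time_s: 10.05
eef_pos: [0.637, -0.1701, 0.0857]
eef_rot: [0.008, 0.758, 0.652, 0.006]
wrist_force: [-0.3, -0.1, 0.7]
opening: 0.002
time_s: 10.3
eef_pos: [0.6378, -0.1704, 0.0815]
eef_rot: [0.009, 0.758, 0.653, 0.007]
wrist_force: [0.2, -0.5, 0.4]
opening: 0.001
time_s: 10.55
eef_pos: [0.6379, -0.1704, 0.0783]
eef_rot: [0.009, 0.758, 0.653, 0.007]
wrist_force: [0.0, 0.5, -0.3]
opening: -0.002
```

```bash
python3 - <<'E'
from h import *
st();plan([(BP(-.08,0,.076),0)])
E
```

```text
t 10.55 pos [ 0.6379 -0.1704  0.0783] box a,v,z -0.074 -0.0002 0.0783 tilt 1.3 q [-0.443  0.512  1.503  0.006  1.105 -0.297] F [ 0.01  0.52 -0.32]
wp [ 0.632 -0.169  0.076] 0 n 1
[0.001, -0.03, 0.011, 0.007, 0.0, -0.002]
```

```bash
python3 -m pendant '[[[0,-0.03,0.01,0.007,0,-0.002],[0,0,0,0,0,0]]]'; python3 -m pendant '[[[0,0,0.02,0,0,0],[0,0,0,0,0,0]]]';  python3 -m pendant '[[[0,0,0.015,0,0,0],[0,0,0,0,0,0]]]'
```

```text
time_s: 10.8
eef_pos: [0.6318, -0.1695, 0.0764]
eef_rot: [0.0, 0.755, 0.655, -0.001]
wrist_force: [-0.3, 0.1, 2.6]
opening: -0.001
time_s: 11.05
eef_pos: [0.6323, -0.1697, 0.073]
eef_rot: [0.001, 0.755, 0.655, -0.001]
wrist_force: [-2.2, 1.4, 3.6]
opening: 0.001
time_s: 11.3
eef_pos: [0.6325, -0.1698, 0.0712]
eef_rot: [0.001, 0.755, 0.655, -0.001]
wrist_force: [-1.8, 0.5, 4.9]
opening: 0.002
```

```bash
python3 -m pendant '[[[0,0,0.012,0,0,0],[0,0,0,0,0,0]]]'; python3 -m pendant '[[[0,0,0.012,0,0,0],[0,0,0,0,0,0]]]'
```

```text
time_s: 11.55
eef_pos: [0.6326, -0.1699, 0.0715]
eef_rot: [0.001, 0.755, 0.655, -0.001]
wrist_force: [-1.8, 0.0, 5.5]
opening: -0.001
time_s: 11.8
eef_pos: [0.6328, -0.1699, 0.0715]
eef_rot: [0.001, 0.755, 0.655, -0.001]
wrist_force: [-2.3, 0.6, 3.8]
opening: -0.001
```

```bash
python3 -m pendant '[[[0,0,0.02,0,0,0],[0,0,0.02,0,0,0]]]'; python3 -m pendant '[[[0,0,0.03,0,0,0],[0,0,0.03,0,0,0]]]'
```

```text
time_s: 12.05
eef_pos: [0.6334, -0.1701, 0.0705]
eef_rot: [0.002, 0.755, 0.656, -0.001]
wrist_force: [-15.0, 5.7, 34.1]
opening: 0.001
time_s: 12.3
eef_pos: [0.6335, -0.1701, 0.0704]
eef_rot: [0.002, 0.754, 0.656, -0.002]
wrist_force: [-21.2, 6.9, 42.9]
opening: 0.0
```

```bash
python3 - <<'E'
from h import *
st();snap("scene","scene6")
b=load("scene6")["pixels"][200:270,215:285]
cv2.imwrite("pics/c7.png",cv2.resize(b,(560,560),interpolation=cv2.INTER_CUBIC))
E
```

```text
t 12.3 pos [ 0.6335 -0.1701  0.0704] box a,v,z -0.0783 -0.0006 0.0704 tilt 0.3 q [-0.441  0.527  1.498 -0.005  1.115 -0.299] F [-21.19   6.85  42.85]
```

View pics/c7.png

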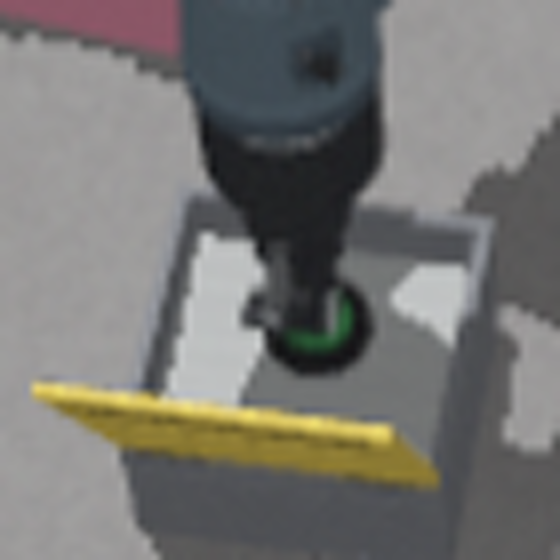

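The fingertip holds the button on its hard stop: z stopped at 70.4 mm while the force rose to 43 N. Now I lift straight off.

```bash
python3 -m pendant '[[[0,0,-0.05,0,0,0],[0,0,-0.1,0,0,0],[0,0,-0.2,0,0,0],[0,0,-0.25,0,0,0],[0,0,-0.25,0,0,0],[0,0.25,-0.1,0,0,0],[0,0,0,0,0,0]]]'; python3 - <<'E'
from h import *
st()
E
```

```text
time_s: 13.22
eef_pos: [0.6832, -0.1759, 0.267]
eef_rot: [0.001, 0.755, 0.656, -0.002]
wrist_force: [-0.4, -0.2, 0.4]
opening: -0.002
t 13.22 pos [ 0.6832 -0.1759  0.267 ] box a,v,z -0.0284 0.0008 0.267 tilt 0.3 q [-0.418  0.446  1.198 -0.005  1.498 -0.278] F [-0.36 -0.15  0.39]
```

That sideways row went forward rather than back (still clear of the lid). I move back away from it now.

```bash
python3 -m pendant '[[[0,-0.25,-0.05,0,0,0],[0,-0.3,-0.05,0,0,0],[0,-0.3,0,0,0,0],[0,-0.3,0,0,0,0],[0,0,0,0,0,0],[0,0,0,0,0,0],[0,0,0,0,0,0]]]'; python3 - <<'E'
from h import *
st(); snap("scene","scene7"); snap("top","top7")
a=load("top7")["pixels"];b=load("scene7")["pixels"]
cv2.imwrite("pics/c8.png",np.hstack([cv2.resize(a[60:340,60:440],(400,295)),cv2.resize(b[130:330,130:400],(400,295))]))
c=load("scene7");h=cv2.cvtColor(b,cv2.COLOR_BGR2HSV)
m=cv2.inRange(h,(60,100,50),(90,255,255));m[:220]=0;m[260:]=0;m[:,:230]=0;m[:,270:]=0
y,x=np.nonzero(m);print("green",len(x),x.mean(),y.mean())
# lid free edge in scene: yellow mask vs predicted
print("pred lid edge 2.0 rad:",proj(c,[BP(.165*-np.cos(2.0),v,.086+.165*np.sin(2.0)) for v in(-.07,.07)]).round(1).tolist())
m=cv2.inRange(h,(20,120,60),(33,255,255));m[285:]=0
k=max(cv2.findContours(m,cv2.RETR_EXTERNAL,cv2.CHAIN_APPROX_NONE)[0],key=cv2.contourArea)
print("lid",cv2.approxPolyDP(cv2.convexHull(k),3,True).reshape(-1,2).tolist())
# change of loose things between first and last
for n in("scene","top"):
    d=cv2.absdiff(load(n+"0")["pixels"],load(n+"7")["pixels"]).max(2)
    cv2.imwrite(f"pics/d_{n}.png",d)
E
```

```text
time_s: 14.1
eef_pos: [0.4448, -0.141, 0.2811]
eef_rot: [-0.004, 0.755, 0.656, -0.004]
wrist_force: [-0.8, 0.2, -0.6]
opening: 0.002
t 14.1 pos [ 0.4448 -0.141   0.2811] box a,v,z -0.2693 0.0015 0.2811 tilt 0.7 q [-0.558 -0.102  1.798 -0.006  1.455 -0.418] F [-0.8   0.2  -0.64]
green 66 254.03030303030303 238.93939393939394
pred lid edge 2.0 rad: [[218.7, 247.7], [263.5, 253.6]]
lid [[220, 248], [263, 254], [268, 260], [230, 255]]
```

View pics/c8.png

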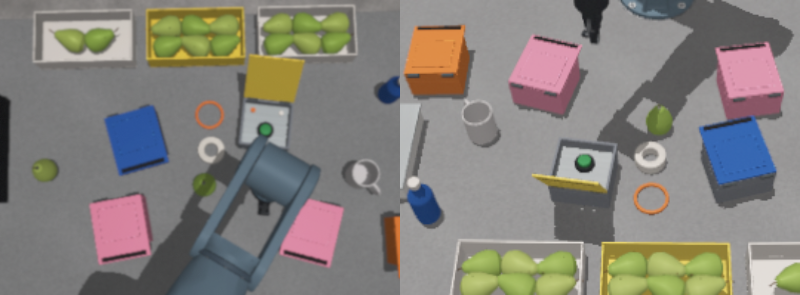

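View pics/d_top.png

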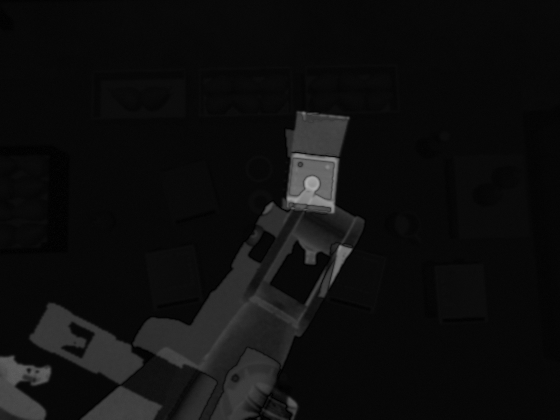

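Lid, button and loose things all check out. The lid edge is within about 1.5 px of the 2.0 rad prediction, and the button is at its unpressed pixel. The difference image changes only at the lid, box and arm. Handing in.

```bash
python3 -c "
from bench import ctrl; print(ctrl.hand_in())"
```

```text
the job is handed in; nothing more can be done
None
```

I opened the yellow lid, pressed the green start button fully down, and handed the job in at about 14 s of the 51 s allowed; the hand-in gives no verdict.

- **Lid:** With the closed fingertips under the lip I pushed it up past upright, and it fell open on its stop. The wrist readings after each push were under about 2 N. In the last scene picture its free edge is at (220,248)–(263,254), against (218.7,247.7)–(263.5,253.6) predicted for 2.0 rad.
- **Button:** The fingertip stopped hard at z = 70.4 mm, after about 6 mm of travel. That hard-stop push reached about 43 N straight down at the wrist, more than the button needed. After release, the button is back at the same pixel as before the press (254,239), so it is up.
- **Other things:** The before/after top view differs only at the lid, the box and the arm. The blue lid looks shut and the pears, ring, mug and roll show no shift. One pear was partly behind the arm in the top view, but the scene view shows it clearly in place.
- **Slip:** After the press, one retreat row moved the tool forward instead of back. It stayed clear of the lid and I corrected it with the next move. The arm ended in free space at z = 0.28 m with under 1.5 N at the wrist.

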